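# Park the large rubber stamp in its rail

### The job

Put the largest of the three wooden rubber stamps at the front of the table away in the aluminium stamp rail: its base goes under the two lips, so feed it in upright from the rail's open end between the orange guides, handle standing up through the slot, and slide it fully home against the orange end stop. Let go of it there, and leave the two smaller stamps where they stand.

Things in the scene. Friction and masses are not known exactly. Their poses are not given: they have to be found in the camera images.
- stamp_large: Loose upright wooden stamp, 30 g: square base 30x30 mm, 20 high, then a round turned handle, diameter up to 16 mm, to height 53. Origin: centre of underside; z up, x and y along the base's sides. The three stamps stand in any order. Hold only the upper handle, fingertips 30 mm or more above the underside: the rail's lips then pass below them. Fully home, its origin is at rail x = +65, z = 3 mm.
- stamp_medium: The middle-sized wooden stamp: the same shape, base 22 x 22 mm, 53 mm high. Origin: centre of its underside. To be left alone.
- stamp_small: The smallest wooden stamp: the same shape, base 18 x 18 mm, 53 mm high. Origin: centre of its underside. To be left alone.
- stamp_rail: Fixed aluminium rail, dark floor, 180x76 mm. Origin: centre of underside; +x from open end (-90 mm, robot side) to orange stop (face at +80); z up. Floor top 3 mm. Walls from x -34: lane 40 wide, edges covered by lips z 27 to 29.5; slot between lips 40 wide at x -34, narrowing to 23 from x -14 on. x -84 to -34: apron open above, orange guides 15 mm high narrowing from 65 to 40 apart. 
Things that resemble listed ones, but are neither listed nor needed, are in the scene too. What is shaped like the stamp_large but green or turquoise is not meant.

How it is judged:
At the end, for the whole second after the job is handed in: The large stamp stands upright (within 10 degrees) in the lane under the lips, not more than 13 mm short of its place against the end stop and within 10 mm of the lane's middle line, released and at rest (x of stamp_large in the frame of stamp_rail between 0.052 and 0.07 m and y of stamp_large in the frame of stamp_rail between -0.01 and 0.01 m and z of stamp_large in the frame of stamp_rail below 0.01 m and angle between stamp_large's own z axis and vertical below 0.17 rad and linear speed of stamp_large below 0.02 m/s and contact force between stamp_large and the fingers below 0.1 N); the robot touches nothing.
It fails at once if one of the two smaller stamps is shifted by more than 30 mm or tipped over (distance of any of stamp_medium, stamp_small from where it was at the start of the episode above 0.03 m or angle between any of stamp_medium, stamp_small's own z axis and vertical above 0.6 rad).
It also fails if it takes over 38 s, if anything falls off the work surface, if the arm or the gripper's body presses on something with over 40 N, if the wrist force passes 120 N, or if a joint passes its speed limit or range.

### The arm

A 6-joint arm with a two-finger parallel gripper is mounted at the origin on a cart in front of the work surface, level with it; the furniture and walls round the work are solid. World frame = base frame: x ahead of the robot, y to its left, z up, the work surface at z = 0. Lengths are in m, angles in rad, forces in N, time in s.
With the tool pointing down it reaches from about 0.375 to 0.9 m from the base axis. Payload 3.1 kg.
Tool frame: the origin (TCP) lies at the very end of the fingers, on their centre line; the grasp point (between the pads) lies 19 mm behind it; z points along the fingers, y is the line along which they close (so a half turn about z gives the same grasp; the last joint's range is limited). The gripper opens to 87 mm and grips with 3 to 60 N. Pads are 19 mm wide; open, the fingers measure 117 mm over their backs; the gripper's body (75 mm by 190 mm) begins 51 mm behind the grasp point.
Start: joints at [-0.178, 0.527, 1.433, -0, 1.181, -0.178], TCP at [0.625, 0, 0.196] pointing down, gripper open.
Joint ranges: [-3.08, 3.08], [-0.75, 2.2], [0.22, 2.44], [-1.43, 4.57], [0, 2.65], [-2.85, 2.85]. Speed limits (rad/s): [2.79, 2.79, 3.14, 3.14, 3.14, 3.14].

### API

Orientations are given as [roll, pitch, yaw] about the fixed x, y, z axes, in that order (R = Rz(yaw) Ry(pitch) Rx(roll)).
In Python, from rig import r, snapshot, camera_model, job_done gives the robot as it stands.
- The arm moves only by the tool jog_arm, never from a script. Its arguments are lists of equal length, an entry for each row: "linear": the shift along the tool's x, y, z in mm, a list of three; "dr": the turn, a rotation vector about the tool's x, y, z in degrees, a list of three; "gripper": the finger opening in mm, from 0 to 87. In form: {"linear": [[dx, dy, dz], ...], "dr": [[rx, ry, rz], ...], "gripper": [gripper, ...]}. A call has exactly 8 rows; each row shifts and turns the commanded pose from where the row before left it, along the tool's axes as they then stand; what a row does not reach is not made up. A row lasts 1/10 s, in which the tool goes at most 50 mm and 8.59 degrees, less where a joint would pass 70% of its speed; a pose out of reach is approached as far as the arm can. A call with a gripper value outside its range is refused whole. The fingers move at their own pace and stop on an object; the grip force is fixed at half the most. Time passes only in rows, so rows that do not move let the fingers close, or fill a call up. It gives the time, the measured TCP pose, the force, the opening and the grip force at its end, in the units of the state.
- r.read_state(): the state, without advancing time (a new reading comes with each control period).
- snapshot(name): name is "scene" or "side" or "wrist"; returns the picture (400x640x3 uint8, red, green, blue); there is no depth.
- camera_model(name): a dict with "vertical_fov" (degrees; the focal length in pixels is half the picture's height over the tangent of half this angle, whatever the lens; pixels are square), "cx", "cy" (the principal point, pixels), "k1" (the pictures are not rectified: a ray, as slopes to the right and down, at radius r is drawn at 1 + k1 r^2 times it, then the intrinsics apply), "T" (4x4, takes a point from camera to world coordinates). Camera axes: x right, y down, z forward; pixel columns grow to the right and rows downward; lengths in m; the calibration is good to about 2 mm. A picture is of the moment at which its call begins: read the wrist's pose just before it. camera_model takes no time and is no camera call; for the wrist camera it gives the pose at the moment of the call.
- job_done(): hands the job in; it is judged then, once.
The state is a dict: "t": time; "q": joint angles; "dq": joint speeds; "joint_efforts": joint torques, N m; "eef_pos": TCP position; "orientation": TCP orientation; "contact_force": force on the tool from outside, world axes, zero at the start; "moment": the same for the moment, N m; "opening": finger opening in m; "grip_force": force on a finger pad.
Only numpy, scipy, OpenCV 4.12 (cv2) and the standard library are available. Lean on these libraries where they do the work, as an engineer would, in place of code of your own. Each camera call takes 0.05 s, during which the arm holds its last target. There are 200 camera calls.

## Working session

There is one attempt and no reset: what is moved stays moved. The work goes in short steps, Python scripts to look and compute and a tool call to move; the robot and the scene stay as the last step left them, time stands still between calls to the robot, and variables do not carry over. Pictures are saved under pics/ and viewed, at most 10 in all, crops included, and the job is handed in when it is done.

Besides the shell and the picture viewer there is one more tool, called after "Call:" as a command line: name --argument value ..., lists and objects as JSON in quotes. jog_arm: Moves the arm, as the interface text tells. Its arguments: {"type":"object","properties":{"linear":{"type":"array"},"dr":{"type":"array"},"gripper":{"type":"array"}},"required":["linear","dr","gripper"]}

```bash
mkdir -p pics; cat > h.py <<'E'
import numpy as np, cv2
from rig import r, snapshot, camera_model, job_done
def save(n,im): cv2.imwrite('pics/'+n+'.png',im[:,:,::-1])
def ray(m,u,v):
    f=200/np.tan(np.radians(m['vertical_fov'])/2)
    K=np.array([[f,0,m['cx']],[0,f,m['cy']],[0,0,1.]])
    d=np.array([(u-m['cx'])/f,(v-m['cy'])/f]);s=d.copy()
    for _ in range(30): s=d/(1+m['k1']*(s@s))
    T=np.array(m['T']);return T[:3,3],T[:3,:3]@np.array([s[0],s[1],1])
def onz(m,u,v,z):
    o,d=ray(m,u,v);return o+d*(z-o[2])/d[2]
def proj(m,p):
    f=200/np.tan(np.radians(m['vertical_fov'])/2);T=np.array(m['T'])
    c=T[:3,:3].T@(np.array(p)-T[:3,3]);s=c[:2]/c[2];s=s*(1+m['k1']*(s@s));return s*f+[m['cx'],m['cy']]
E
python3 - <<'E'
from h import *
a=[snapshot(n) for n in("scene","side","wrist")]
for n,i in zip(("scene","side","wrist"),a): save(n+'0',i);print(n,camera_model(n))
s=r.read_state();print(s['t'],s['eef_pos'],s['orientation'])
E
```

```text
scene {'vertical_fov': 55.504553218231635, 'cx': 316.95422022965926, 'cy': 195.48356502415248, 'k1': 0.018069431587975474, 'T': array([[ 0.75236558, -0.437934  ,  0.49209739,  0.05992831],
       [-0.65871318, -0.49271339,  0.56862155, -0.45073158],
       [-0.00655573, -0.75196232, -0.65917349,  0.59815618],
       [ 0.        ,  0.        ,  0.        ,  1.        ]])}
side {'vertical_fov': 49.96802345868707, 'cx': 316.5786104124973, 'cy': 205.5031769043599, 'k1': 0.01947932665139088, 'T': array([[ 0.89768631, -0.1608436 ,  0.41022998,  0.12392545],
       [-0.44048514, -0.35185594,  0.82593598, -0.67789532],
       [ 0.01149534, -0.92213162, -0.38670548,  0.37490943],
       [ 0.        ,  0.        ,  0.        ,  1.        ]])}
wrist {'vertical_fov': 67.38331129254118, 'cx': 322.89464566294805, 'cy': 199.15285241433094, 'k1': -0.023269490503958486, 'T': array([[ 9.99999491e-01, -1.42545589e-05, -1.00887166e-03,
         6.24992578e-01],
       [-3.01090813e-04, -9.58557400e-01, -2.84899315e-01,
         7.79735612e-02],
       [-9.63000286e-04,  2.84899474e-01, -9.58556917e-01,
         3.84287747e-01],
       [ 0.00000000e+00,  0.00000000e+00,  0.00000000e+00,
         1.00000000e+00]])}
0.15 [6.24419583e-01 1.31259609e-04 1.94886696e-01] [-3.13996734e+00 -2.96260402e-04  1.57077659e+00]
```

View pics/scene0.png

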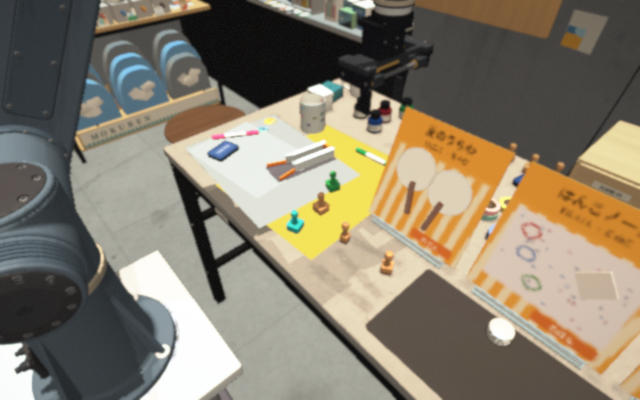

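View pics/wrist0.png

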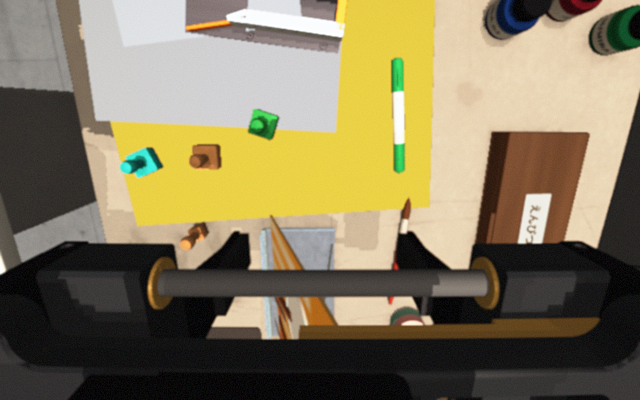

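The scene view shows three wooden stamps at about (321,203), (345,232) and (388,262), a green look-alike at (333,182) and a turquoise one at (295,221). The rail is at about (305,160). The wrist view shows the brown stamp nearest the rail at (205,157), and a second brown one at (195,235).

```bash
python3 - <<'E'
from h import *
a=cv2.imread('pics/scene0.png')[125:285,200:420]
b=cv2.imread('pics/side0.png')
save('crop1',cv2.resize(a,None,fx=3.5,fy=3.5,interpolation=cv2.INTER_CUBIC)[:,:,::-1])
m=camera_model('scene')
for u,v in[(321,211),(345,241),(388,271),(333,189),(295,228)]: print((u,v),onz(m,u,v,0).round(3))
for u,v in[(268,163),(281,178),(327,143),(334,155)]: print('rail',(u,v),onz(m,u,v,.015).round(3))
E
```

```text
(321, 211) [0.478 0.019 0.   ]
(345, 241) [ 0.455 -0.083  0.   ]
(388, 271) [ 0.463 -0.194  0.   ]
(333, 189) [0.551 0.057 0.   ]
(295, 228) [0.4   0.016 0.   ]
rail (268, 163) [0.485 0.232 0.015]
rail (281, 178) [0.472 0.16  0.015]
rail (327, 143) [0.661 0.199 0.015]
rail (334, 155) [0.636 0.145 0.015]
```

View pics/crop1.png

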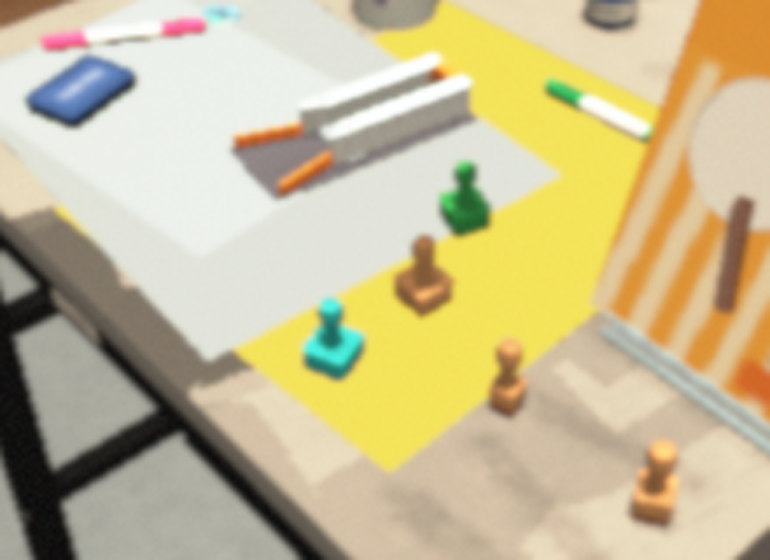

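View pics/side0.png

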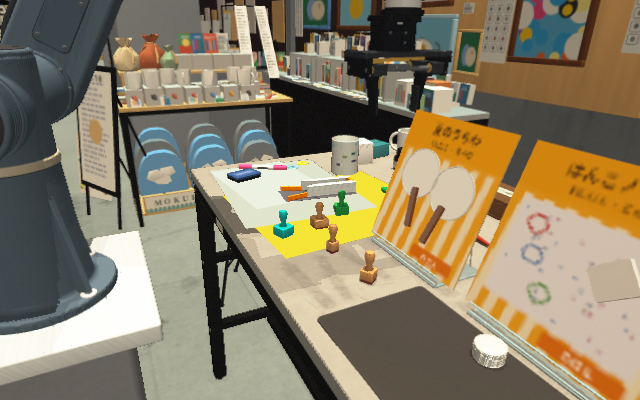

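The scene crop has three wooden candidates:
- Crop (424,285), scene (321,203): base about 56 px wide, clearly the widest, and brown, so this is stamp_large.
- Crop (508,385): base about 34 px wide, so the smallest.
- Crop (656,495): base about 42 px wide and closer to the camera, so the medium.

The green and turquoise ones are excluded. In the side view the wooden one at (319,215) is also the widest of the three. Next I move to a viewpoint that shows both the stamp and the rail.

Call:
jog_arm --linear '[[25, -43, 0], [25, -43, 0], [25, -43, 0], [25, -43, 0], [0, 0, 0], [0, 0, 0], [0, 0, 0], [0, 0, 0]]' --dr '[[0, 0, 0], [0, 0, 0], [0, 0, 0], [0, 0, 0], [0, 0, 8], [0, 0, 8], [0, 0, 8], [0, 0, 8]]' --gripper '[87, 87, 87, 87, 87, 87, 87, 87]'

```text
t: 0.95
eef_pos: [0.4527, 0.1002, 0.1956]
orientation: [-3.141, 0.0, 1.007]
contact_force: [-0.2, 0.4, 0.1]
opening: 0.0868
grip_force: 0.0
```

Call:
jog_arm --linear '[[0, 0, 0], [0, 0, 0], [0, 0, 0], [0, 0, 0], [0, 0, 0], [0, 0, 0], [0, 0, 0], [0, 0, 0]]' --dr '[[0, 0, 8], [0, 0, 8], [0, 0, 8], [0, 0, 8], [0, 0, 8], [0, 0, 8], [0, 0, 8], [0, 0, 2]]' --gripper '[50, 50, 50, 50, 50, 50, 50, 50]'

```text
t: 1.75
eef_pos: [0.4528, 0.1, 0.1955]
orientation: [-3.142, 0.0, -0.003]
contact_force: [1.0, -0.7, 1.2]
opening: 0.0504
grip_force: 0.0
```

```bash
python3 - <<'E'
from h import *
import pickle
m=camera_model('wrist');i=snapshot('wrist');save('w1',i);pickle.dump(m,open('w1.pkl','wb'))
s=r.read_state();print(s['t'],s['eef_pos'],s['orientation'],s['opening'])
big=cv2.resize(i,(800,500),interpolation=cv2.INTER_CUBIC);save('w1b',big)
E
```

```text
1.8 [0.45275694 0.10005185 0.19550045] [-3.14157692e+00  4.58056308e-04 -2.50642839e-03] 0.049803355401087136
```

View pics/w1b.png

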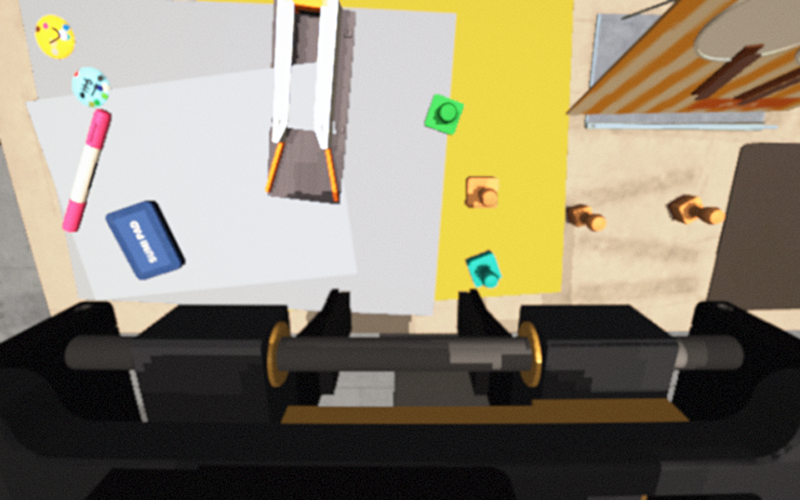

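The wrist view (800 px scale) shows the large stamp at (482,192), almost axis-aligned, with its handle top at (488,198). The rail apron's floor corners are (267,193) and (341,203), the orange guides are at (275,165) and (333,175), and the orange stop is at the top near (312,4).

```bash
python3 - <<'E'
from h import *
import pickle
m=pickle.load(open('w1.pkl','rb'));im=cv2.imread('pics/w1.png');hsv=cv2.cvtColor(im,cv2.COLOR_BGR2HSV)
c=hsv[130:180,360:415]
k=((c[:,:,0]<20)&(c[:,:,1]>60)).astype(np.uint8)
cs=max(cv2.findContours(k,0,2)[0],key=cv2.contourArea)
rc=cv2.minAreaRect(cs);box=cv2.boxPoints(rc)+[360,130];print('box',box,rc[2])
P=np.array([onz(m,u,v,.02) for u,v in box]);print(P.round(4),P.mean(0),[np.linalg.norm(P[i]-P[i-1]) for i in range(4)],[np.degrees(np.arctan2(*(P[i]-P[i-1])[1::-1])).round(1) for i in range(4)])
print('handle top',onz(m,488/1.25,197/1.25,.053))
# orange guides
k=((hsv[:,:,0]<16)&(hsv[:,:,1]>150)&(hsv[:,:,2]>150)).astype(np.uint8);k[:,:200]=0;k[:,290:]=0;k[200:]=0
for q in cv2.findContours(k,0,1)[0]:
    if cv2.contourArea(q)>8:
        b=cv2.boxPoints(cv2.minAreaRect(q));print('orange',[tuple(onz(m,u,v,.015)[:2].round(4)) for u,v in b])
for u,v,z in[(267,193,0.002),(341,203,0.002),(275,128,.0295),(327,146,.0295)]: print('rail',onz(m,u/1.25,v/1.25,z).round(4))
# white lip inner edges: row scan
wh=((hsv[:,:,1]<40)&(hsv[:,:,2]>200))
for v in(20,40,60,80,90):
    row=wh[v,200:290];e=np.flatnonzero(np.diff(row.astype(int)))+200.5
    print(v,[(float(x),tuple(onz(m,x+.5,v,.0295)[:2].round(4))) for x in e])
save('c2',cv2.resize(im[0:180,200:420],None,fx=3.6,fy=3.3,interpolation=cv2.INTER_CUBIC)[:,:,::-1])
E
```

```text
box [[372. 141.]
 [397. 141.]
 [397. 165.]
 [372. 165.]] 90.0
[[0.4958 0.0404 0.02  ]
 [0.4957 0.0103 0.02  ]
 [0.4666 0.0084 0.02  ]
 [0.4666 0.0392 0.02  ]] [0.48115819 0.02455958 0.02      ] [np.float64(0.029147150362970935), np.float64(0.0301046968278183), np.float64(0.02920797772168032), np.float64(0.03078180910050194)] [np.float64(2.4), np.float64(-90.1), np.float64(-176.3), np.float64(89.9)]
handle top [0.48073422 0.02450879 0.053     ]
orange [(np.float64(0.5217), np.float64(0.172)), (np.float64(0.5222), np.float64(0.1672)), (np.float64(0.4726), np.float64(0.1646)), (np.float64(0.4721), np.float64(0.1696))]
orange [(np.float64(0.4827), np.float64(0.2337)), (np.float64(0.5287), np.float64(0.2189)), (np.float64(0.5277), np.float64(0.2142)), (np.float64(0.4816), np.float64(0.2288))]
rail [0.478  0.2392 0.002 ]
rail [0.4673 0.1639 0.002 ]
rail [0.5407 0.2158 0.0295]
rail [0.5246 0.1695 0.0295]
20 [(216.5, (np.float64(0.6244), np.float64(0.2112))), (220.5, (np.float64(0.6243), np.float64(0.2069))), (234.5, (np.float64(0.6241), np.float64(0.192))), (254.5, (np.float64(0.6239), np.float64(0.1708))), (268.5, (np.float64(0.6238), np.float64(0.1559))), (284.5, (np.float64(0.6237), np.float64(0.139)))]
40 [(216.5, (np.float64(0.605), np.float64(0.213))), (219.5, (np.float64(0.605), np.float64(0.2097))), (233.5, (np.float64(0.6048), np.float64(0.1946))), (253.5, (np.float64(0.6046), np.float64(0.1731))), (267.5, (np.float64(0.6045), np.float64(0.158))), (282.5, (np.float64(0.6044), np.float64(0.1419)))]
60 [(265.5, (np.float64(0.5846), np.float64(0.1612))), (281.5, (np.float64(0.5845), np.float64(0.1437)))]
80 [(263.5, (np.float64(0.5641), np.float64(0.1645))), (279.5, (np.float64(0.564), np.float64(0.1467)))]
90 [(263.5, (np.float64(0.5536), np.float64(0.1651))), (278.5, (np.float64(0.5535), np.float64(0.1483)))]
```

View pics/c2.png

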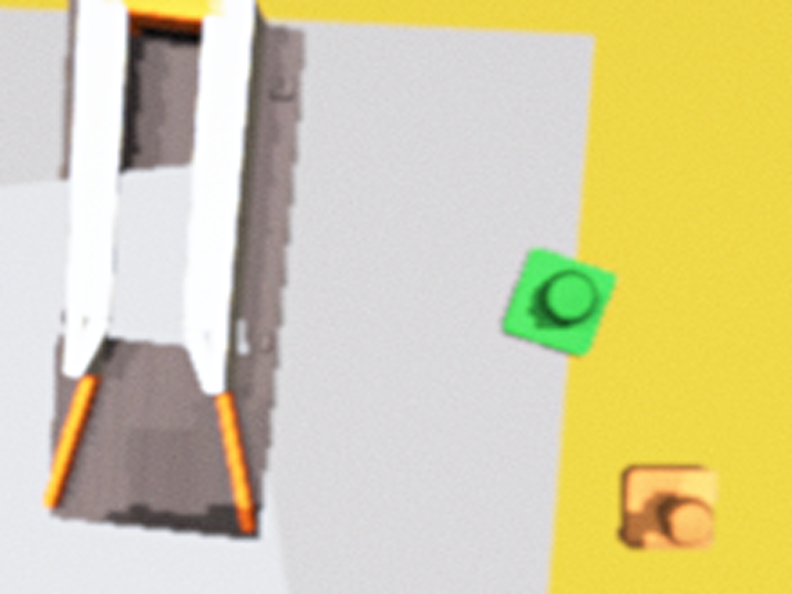

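The base measures 29–30 mm with its centre at (0.481, 0.0245) and yaw about 0, which confirms it is the large stamp. The crop shows the rail with guides at (70,440) and (235,460), slot between the white lips, and stop at (165,22). The apron end is 76 mm wide as specified, rail yaw is about -7°, and home should be near (0.6265, 0.181). Now I grasp.

Call:
jog_arm --linear '[[14, 38, 0], [14, 38, 0], [0, 0, 35], [0, 0, 35], [0, 0, 35], [0, 0, 35], [0, 0, 22], [0, 0, 0]]' --dr '[[0, 0, 0], [0, 0, 0], [0, 0, 0], [0, 0, 0], [0, 0, 0], [0, 0, 0], [0, 0, 0], [0, 0, 0]]' --gripper '[50, 50, 50, 50, 50, 50, 50, 50]'

```text
t: 2.6
eef_pos: [0.4786, 0.0244, 0.031]
orientation: [-3.14, 0.007, 0.0]
contact_force: [-0.5, -0.1, 1.0]
opening: 0.0498
grip_force: 0.0
```

Call:
jog_arm --linear '[[0, 0, 0], [0, 0, 0], [0, 0, 0], [0, 0, 0], [0, 0, 0], [0, 0, 0], [0, 0, 0], [0, 0, 0]]' --dr '[[0, 0, 0], [0, 0, 0], [0, 0, 0], [0, 0, 0], [0, 0, 0], [0, 0, 0], [0, 0, 0], [0, 0, 0]]' --gripper '[30, 20, 10, 5, 5, 5, 5, 5]'

```text
t: 3.4
eef_pos: [0.481, 0.024, 0.0337]
orientation: [-3.142, -0.0, 0.0]
contact_force: [-0.5, -0.7, -1.2]
opening: 0.0059
grip_force: 0.0
```

The fingers closed to 6 mm with no grip force, so I need to look.

```bash
python3 - <<'E'
from h import *
i=snapshot('scene');j=snapshot('wrist');s=r.read_state();print(s['opening'],s['grip_force'],s['eef_pos'])
m=camera_model('scene');u,v=proj(m,[.481,.0245,.03]).astype(int);print(u,v)
k=snapshot('side');u2,v2=proj(camera_model('side'),[.481,.0245,.03]).astype(int)
f=lambda a,u,v:cv2.resize(a[v-45:v+45,u-60:u+60],(400,300),interpolation=cv2.INTER_CUBIC)
save('g1',np.vstack([np.hstack([f(i,u,v),f(k,u2,v2)]),np.hstack([cv2.resize(j,(400,300)),f(j,330,250)])]))
E
```

```text
0.005282616585862498 0.0 [0.48097453 0.02401985 0.03362729]
320 199
```

View pics/g1.png

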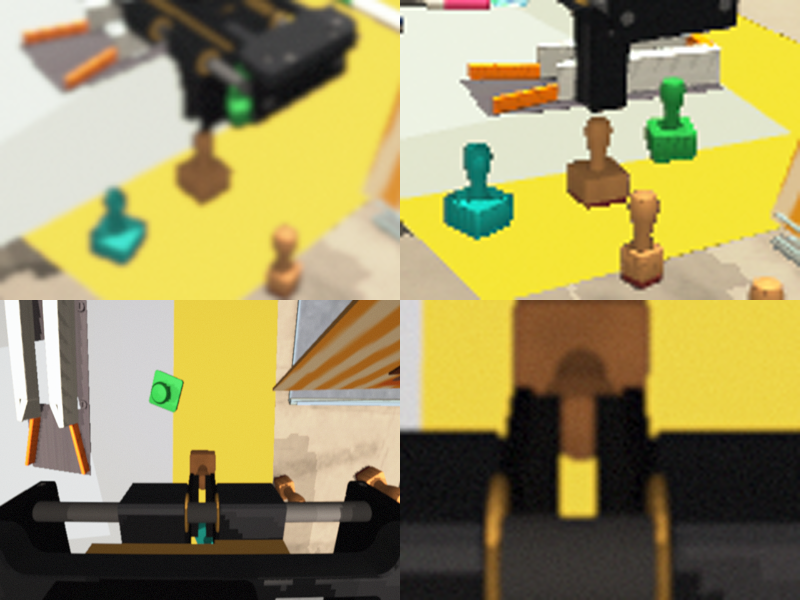

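The fingers are closed, but in the side crop their tips end at (600,108), right at the handle's top, and the stamp still stands upright. I'll triangulate the tips and the handle top from both views.

```bash
python3 - <<'E'
from h import *
a=camera_model('scene');b=camera_model('side');w=camera_model('wrist')
p=np.array([.481,.0245,.03]);A=proj(a,p).astype(int);B=proj(b,p).astype(int);print(A,B)
def tri(x,y):
    (o,d),(q,e)=ray(a,*x),ray(b,*y);t=np.linalg.lstsq(np.c_[d,-e],q-o,rcond=None)[0]
    P,Q=o+d*t[0],q+e*t[1];return ((P+Q)/2).round(4),np.linalg.norm(P-Q).round(4)
S=lambda x,y:(A+(np.array([x,y])-[200,150])*.3)
W=lambda x,y:(B+(np.array([x,y])-[200,150])*.3)
print('tip',tri(S(200,130),W(203,108)));print('handle top',tri(S(203,133),W(198,118)));print('base bottom corner',tri(S(201,203),W(202,208)))
print('green base low',tri(S(238,124),W(272,163)))
for z in(0,.02,.034,.053): print(z,proj(a,[.481,.0245,z])-A,proj(b,[.481,.0245,z])-B,proj(w,[.481,.0245,z]))
# plane test of stamp base in the wrist view now
for v in (450,453):print(onz(w,203*1.6,(v-300)*4/3,.02))
print(r.read_state()['contact_force'])
E
```

```text
[320 199] [320 212]
tip (array([0.4746, 0.015 , 0.0609]), np.float64(0.0055))
handle top (array([0.4744, 0.0152, 0.056 ]), np.float64(0.0003))
base bottom corner (array([ 0.474 ,  0.0131, -0.0033]), np.float64(0.0058))
green base low (array([ 0.5493,  0.0588, -0.0056]), np.float64(0.003))
0 [ 0.30299379 10.10399388] [-0.05461982 13.76367208] [321.73490812 214.27450249]
0.02 [0.29631071 3.6545488 ] [0.08965336 4.78100265] [321.6408572  223.47378629]
0.034 [ 0.29153068 -0.97904581] [ 0.19222362 -1.60279423] [321.56453113 230.94254208]
0.053 [ 0.28490474 -7.43091522] [  0.33356266 -10.3962497 ] [321.44337719 242.80370329]
[0.49872064 0.02224213 0.02      ]
[0.49575971 0.02223769 0.02      ]
[-0.67691382 -0.02495318 -0.87114858]
```

The handle top triangulates to z≈0.056, so the stamp is where I measured it. The real fingertips end near 0.06, although the reported TCP is 0.034. The tips are therefore about 25 mm short of the reported TCP, and I'll pin that offset down numerically.

```bash
python3 - <<'E'
from h import *
b=camera_model('side');k=snapshot('side');a=camera_model('scene');i=snapshot('scene');e=r.read_state()['eef_pos'];print(e)
for u in range(312,332,2):
    print(u,k[186:214:1,u].sum(1))
def ony(m,u,v,y):
    o,d=ray(m,u,v);return (o+d*(y-o[1])/d[1]).round(4)
for v in(196,198,200,202): print('side',v,ony(b,320,v,e[1]-.018),ony(b,320,v,e[1]-.003))
for u in(316,320,324): print('scene',u,i[182:210,u].sum(1))
for v in(190,192,194,196): print(v,ony(a,319,v,e[1]-.018))
E
```

```text
[0.48092452 0.0240367  0.03359025]
312 [602 403 412 381 377 383 404 304 301 302 218 267 390 662 663 662 664 663
 661 663 665 661 662 664 661 664 661 663]
314 [ 63  65  74  74  71  69  72  77  77  73  76  74 340 660 663 665 662 660
 660 664 662 661 661 661 665 664 661 661]
316 [ 95  96  87  79  91  81  83  90  80  78  82  80 159 238 662 665 660 322
 329 276 281 295 337 327 321 334 661 663]
318 [ 48  56  60  53  59  60  58  63  62  61  61  54  62  61  58 664 249 266
 306 322 318 308 304 299 301 294 296 297]
320 [ 67  60  58  64  57  62  62  49  52  63  64  57  60  59 323 660 245 265
 300 309 306 310 301 295 292 291 292 287]
322 [ 45  61  53  59  54  52  65  61  54  60  56  53  62  58 662 664 648 256
 264 273 278 279 271 267 322 648 646 649]
324 [ 55  63  64  62  60  56  62  62  58  57  49  57  63  56 660 662 663 664
 662 651 649 663 663 661 663 660 661 665]
326 [ 54  52  56  56  54  57  54  51  64  59  56  57  55 325 664 662 661 661
 661 662 662 662 660 660 662 663 661 663]
328 [385 384 481 489 489 486 480 481 504 328 379 647 645 663 661 663 661 661
 662 664 662 662 664 659 661 663 662 664]
330 [475 474 475 472 503 502 497 497 331 344 395 664 661 661 663 664 662 664
 662 663 663 661 662 661 663 662 663 664]
side 196 [0.4707 0.006  0.0732] [0.4783 0.021  0.0666]
side 198 [0.4708 0.006  0.0691] [0.4784 0.021  0.0624]
side 200 [0.4708 0.006  0.0649] [0.4784 0.021  0.0581]
side 202 [0.4709 0.006  0.0608] [0.4785 0.021  0.0539]
scene 316 [129 127 132 134 125 128 167 316 503 631 661 661 646 637 633 629 617 583
 532 454 341 283 275 276 283 280 272 263]
scene 320 [ 61  58  57  63  61  55  56  73 112 154 167 198 255 285 299 298 292 282
 272 271 267 272 274 278 279 281 287 291]
scene 324 [ 55  52  55  42  49  49  58  70 148 316 459 519 503 478 474 474 472 464
 429 337 279 262 274 279 282 284 286 278]
190 [0.461  0.006  0.0806]
192 [0.461 0.006 0.075]
194 [0.461  0.006  0.0695]
196 [0.461  0.006  0.0638]
```

Call:
jog_arm --linear '[[0, 0, 0], [0, 0, 0], [0, 0, 0], [0, 0, 0], [0, 0, 0], [0, 0, 9], [0, 0, 9], [0, 0, 8]]' --dr '[[0, 0, 0], [0, 0, 0], [0, 0, 0], [0, 0, 0], [0, 0, 0], [0, 0, 0], [0, 0, 0], [0, 0, 0]]' --gripper '[45, 45, 45, 45, 45, 45, 45, 45]'

```text
t: 4.45
eef_pos: [0.4806, 0.0241, 0.0066]
orientation: [-3.141, 0.001, -0.0]
contact_force: [0.6, 0.9, 0.1]
opening: 0.0446
grip_force: 0.0
```

Call:
jog_arm --linear '[[0, 0, 0], [0, 0, 0], [0, 0, 0], [0, 0, 0], [0, 0, 0], [0, 0, 0], [0, 0, 0], [0, 0, 0]]' --dr '[[0, 0, 0], [0, 0, 0], [0, 0, 0], [0, 0, 0], [0, 0, 0], [0, 0, 0], [0, 0, 0], [0, 0, 0]]' --gripper '[35, 25, 15, 5, 5, 5, 5, 5]'

```text
t: 5.25
eef_pos: [0.4812, 0.0239, 0.0078]
orientation: [3.141, -0.0, -0.0]
contact_force: [0.8, -1.1, 0.7]
opening: 0.0146
grip_force: 30.0
```

```bash
python3 - <<'E'
from h import *
i=snapshot('scene');k=snapshot('side');s=r.read_state();print(s['opening'],s['grip_force'],s['eef_pos'])
f=lambda a,u,v:cv2.resize(a[v-45:v+45,u-60:u+60],(400,300),interpolation=cv2.INTER_CUBIC)
save('g2',np.hstack([f(i,320,199),f(k,320,212)]))
E
```

```text
0.014553209507816562 30.000267774494205 [0.48120482 0.02393827 0.00785032]
```

View pics/g2.png

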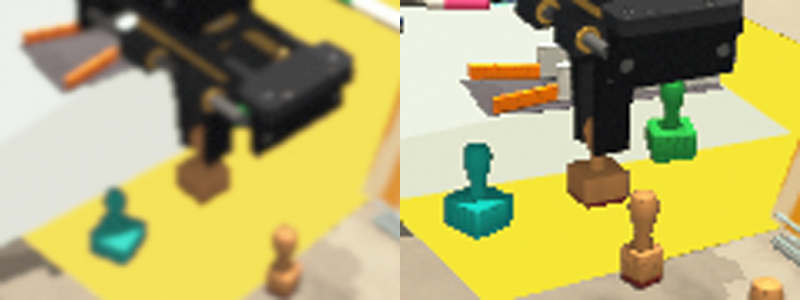

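Gripped firmly: opening 14.6 mm, 30 N, and the tips are on the upper handle above the base, as the side crop shows near (600,150). Now I lift, carry it over the apron and turn it to the rail yaw.

Call:
jog_arm --linear '[[0, 0, -15], [0, 0, -15], [3.3, -34.7, 0], [3.3, -34.7, 0], [3.3, -34.7, 0], [3.3, -34.7, 0], [3.3, -34.7, 0], [0, 0, 0]]' --dr '[[0, 0, 0], [0, 0, 0], [0, 0, 0], [0, 0, 0], [0, 0, 0], [0, 0, 0], [0, 0, 0], [0, 0, 7]]' --gripper '[5, 5, 5, 5, 5, 5, 5, 5]'

```text
t: 6.15
eef_pos: [0.4979, 0.2014, 0.0377]
orientation: [-3.14, -0.002, -0.121]
contact_force: [-0.7, -0.6, -0.2]
opening: 0.0148
grip_force: 30.0
```

Call:
jog_arm --linear '[[0, 0, 0], [0, 0, 0], [0, 0, 0], [0, 0, 0], [0, 0, 0], [0, 0, 0], [0, 0, 0], [0, 0, 0]]' --dr '[[0, 0, 0], [0, 0, 0], [0, 0, 0], [0, 0, 0], [0, 0, 0], [0, 0, 0], [0, 0, 0], [0, 0, 0]]' --gripper '[5, 5, 5, 5, 5, 5, 5, 5]'

```text
t: 6.95
eef_pos: [0.4975, 0.1974, 0.0377]
orientation: [-3.142, -0.0, -0.122]
contact_force: [0.2, 0.2, -0.1]
opening: 0.0143
grip_force: 30.0
```

```bash
python3 - <<'E'
from h import *
m=camera_model('wrist');i=snapshot('wrist');k=snapshot('side');s=r.read_state();print(s['t'],s['opening'],s['grip_force'],s['eef_pos'],s['orientation'])
hsv=cv2.cvtColor(i,cv2.COLOR_RGB2HSV)
f=lambda a,u,v,w,h:cv2.resize(a[max(v-h,0):v+h,u-w:u+w],(400,400),interpolation=cv2.INTER_CUBIC)
save('g3',np.hstack([f(i,322,130,130,130),f(k,310,190,60,60)]))
k=((hsv[:,:,0]<16)&(hsv[:,:,1]>150)&(hsv[:,:,2]>150)).astype(np.uint8);k[:,:200]=0;k[:,450:]=0
for q in cv2.findContours(k,0,1)[0]:
    if cv2.contourArea(q)>15:
        b=cv2.boxPoints(cv2.minAreaRect(q));print('orange',b.round(0).tolist(),[tuple(onz(m,u,v,.015)[:2].round(4).tolist()) for u,v in b])
wh=((hsv[:,:,1]<40)&(hsv[:,:,2]>200))
for v in range(5,200,15):
    e=np.flatnonzero(np.diff(wh[v,240:420].astype(int)))+241.
    print(v,[(float(x),tuple(onz(m,x,v,.0295)[:2].round(4).tolist())) for x in e])
print('mug',onz(camera_model('scene'),313,131,0))
E
```

```text
7.05 0.014652573384150889 29.999959761288437 [0.49748301 0.1975155  0.03766337] [-3.14158262e+00 -6.96746075e-06 -1.22179695e-01]
orange [[351.0, 189.0], [354.0, 188.0], [366.0, 242.0], [362.0, 243.0]] [(0.5183, 0.1741), (0.5185, 0.1714), (0.4751, 0.1662), (0.4747, 0.1691)]
orange [[273.0, 242.0], [287.0, 188.0], [291.0, 189.0], [277.0, 243.0]] [(0.4839, 0.2372), (0.525, 0.2202), (0.5239, 0.2175), (0.4828, 0.2344)]
5 [(265.0, (0.6384, 0.2136)), (279.0, (0.6374, 0.2055)), (303.0, (0.6356, 0.1917)), (342.0, (0.6328, 0.1692)), (366.0, (0.6312, 0.1553)), (380.0, (0.6302, 0.1472))]
20 [(266.0, (0.6306, 0.2144)), (280.0, (0.6295, 0.2062)), (303.0, (0.6278, 0.1928)), (342.0, (0.625, 0.17)), (365.0, (0.6234, 0.1566)), (380.0, (0.6224, 0.1478))]
35 [(266.0, (0.6226, 0.2157)), (280.0, (0.6216, 0.2075)), (303.0, (0.6199, 0.1939)), (342.0, (0.617, 0.1709)), (365.0, (0.6154, 0.1573)), (380.0, (0.6143, 0.1484))]
50 [(266.0, (0.6145, 0.2171)), (280.0, (0.6135, 0.2088)), (303.0, (0.6118, 0.195)), (341.0, (0.609, 0.1723)), (364.0, (0.6073, 0.1586)), (379.0, (0.6062, 0.1496))]
65 [(267.0, (0.6062, 0.2
[... 214 characters left out ...]
 0.1607)), (377.0, (0.5894, 0.1521))]
95 [(362.0, (0.5817, 0.1621)), (376.0, (0.5807, 0.1534))]
110 [(361.0, (0.5728, 0.1635)), (375.0, (0.5718, 0.1547))]
125 [(361.0, (0.5636, 0.1643)), (375.0, (0.5625, 0.1554))]
140 [(360.0, (0.5542, 0.1658)), (374.0, (0.5531, 0.1567))]
155 [(273.0, (0.5515, 0.2235)), (283.0, (0.5507, 0.217)), (359.0, (0.5446, 0.1673)), (373.0, (0.5435, 0.1581))]
170 [(272.0, (0.5417, 0.2259)), (284.0, (0.5407, 0.2179)), (299.0, (0.5395, 0.2079)), (343.0, (0.5359, 0.1788)), (359.0, (0.5346, 0.1682)), (372.0, (0.5335, 0.1595))]
185 [(272.0, (0.5315, 0.2276)), (286.0, (0.5304, 0.2182)), (290.0, (0.53, 0.2155)), (371.0, (0.5233, 0.161))]
mug [0.68838401 0.29078869 0.        ]
```

View pics/g3.png

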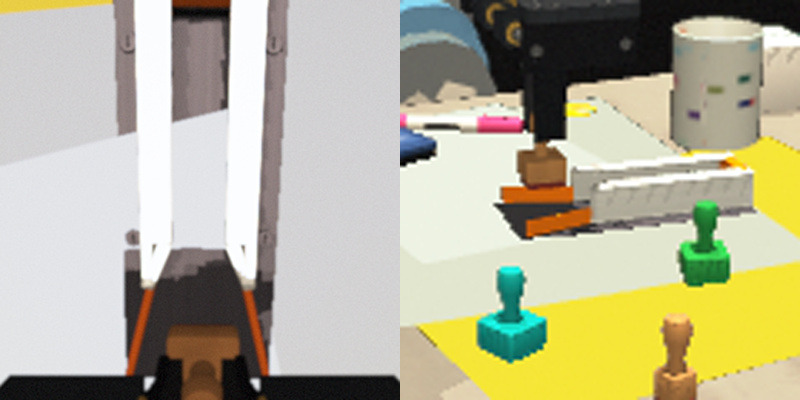

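The wrist crop shows the stamp at (203,340), centred between the guides and square to the slot. The side crop shows it hovering over the apron, with the mug clear of the gripper body. Next I lower it and begin feeding.

Call:
jog_arm --linear '[[0, 0, 13], [0, 0, 12.5], [0, 0, 0], [10, 0, 0], [12, 0, 0], [12, 0, 0], [12, 0, 0], [12, 0, 0]]' --dr '[[0, 0, 0], [0, 0, 0], [0, 0, 0], [0, 0, 0], [0, 0, 0], [0, 0, 0], [0, 0, 0], [0, 0, 0]]' --gripper '[5, 5, 5, 5, 5, 5, 5, 5]'

```text
t: 7.85
eef_pos: [0.5567, 0.1903, 0.0123]
orientation: [-3.141, -0.001, -0.122]
contact_force: [-0.3, -0.6, 0.0]
opening: 0.0148
grip_force: 30.0
```

Call:
jog_arm --linear '[[12, 0, 0], [12, 0, 0], [12, 0, 0], [12, 0, 0], [10, 0, 0], [3, 0, 0], [3, 0, 0], [0, 0, 0]]' --dr '[[0, 0, 0], [0, 0, 0], [0, 0, 0], [0, 0, 0], [0, 0, 0], [0, 0, 0], [0, 0, 0], [0, 0, 0]]' --gripper '[5, 5, 5, 5, 5, 5, 5, 5]'

```text
t: 8.65
eef_pos: [0.6184, 0.1826, 0.012]
orientation: [3.141, 0.0, -0.122]
contact_force: [-0.6, 0.5, -0.6]
opening: 0.0145
grip_force: 30.0
```

Call:
jog_arm --linear '[[2, 0, 0], [1.5, 0, 0], [1, 0, 0], [1, 0, 0], [1, 0, 0], [1, 0, 0], [0, 0, 0], [0, 0, 0]]' --dr '[[0, 0, 0], [0, 0, 0], [0, 0, 0], [0, 0, 0], [0, 0, 0], [0, 0, 0], [0, 0, 0], [0, 0, 0]]' --gripper '[5, 5, 5, 5, 5, 5, 5, 5]'

```text
t: 9.45
eef_pos: [0.6254, 0.1818, 0.012]
orientation: [3.141, 0.001, -0.122]
contact_force: [-1.7, 0.2, 0.6]
opening: 0.0146
grip_force: 30.0
```

Call:
jog_arm --linear '[[1, 0, 0], [1, 0, 0], [1, 0, 0], [0, 0, 0], [0, 0, 0], [0, 0, 0], [0, 0, 0], [0, 0, 0]]' --dr '[[0, 0, 0], [0, 0, 0], [0, 0, 0], [0, 0, 0], [0, 0, 0], [0, 0, 0], [0, 0, 0], [0, 0, 0]]' --gripper '[5, 5, 5, 5, 5, 5, 5, 5]'

```text
t: 10.25
eef_pos: [0.6273, 0.1815, 0.012]
orientation: [3.141, 0.003, -0.122]
contact_force: [-4.5, 1.7, 3.2]
opening: 0.015
grip_force: 30.0
```

The stop has been reached: the force is building and the TCP sits at the predicted home x. Now I ease back 1 mm, open and retreat straight up.

Call:
jog_arm --linear '[[-1, 0, 0], [0, 0, 0.5], [0, 0, 0], [0, 0, 0], [0, 0, 0], [0, 0, 0], [0, 0, 0], [0, 0, 0]]' --dr '[[0, 0, 0], [0, 0, 0], [0, 0, 0], [0, 0, 0], [0, 0, 0], [0, 0, 0], [0, 0, 0], [0, 0, 0]]' --gripper '[5, 5, 20, 30, 40, 40, 40, 40]'

```text
t: 11.05
eef_pos: [0.6283, 0.1815, 0.0117]
orientation: [-3.142, -0.001, -0.122]
contact_force: [-0.9, 0.4, 0.5]
opening: 0.0392
grip_force: 0.0
```

Call:
jog_arm --linear '[[0, 0, -10], [0, 0, -20], [0, 0, -30], [0, 0, -35], [0, 0, -35], [-35, 0, 0], [-35, 0, 0], [-30, 0, 0]]' --dr '[[0, 0, 0], [0, 0, 0], [0, 0, 0], [0, 0, 0], [0, 0, 0], [0, 0, 0], [0, 0, 0], [0, 0, 0]]' --gripper '[40, 40, 40, 40, 40, 40, 40, 40]'

```text
t: 11.85
eef_pos: [0.5273, 0.1938, 0.1428]
orientation: [-3.141, -0.001, -0.122]
contact_force: [-0.7, 0.5, 0.7]
opening: 0.0398
grip_force: 0.0
```

Call:
jog_arm --linear '[[0, 0, 0], [0, 0, 0], [0, 0, 0], [0, 0, 0], [0, 0, 0], [0, 0, 0], [0, 0, 0], [0, 0, 0]]' --dr '[[0, 0, 0], [0, 0, 0], [0, 0, 0], [0, 0, 0], [0, 0, 0], [0, 0, 0], [0, 0, 0], [0, 0, 0]]' --gripper '[40, 40, 40, 40, 40, 40, 40, 40]'

```text
t: 12.65
eef_pos: [0.5288, 0.1937, 0.1415]
orientation: [3.142, 0.0, -0.122]
contact_force: [-0.1, 0.2, -0.5]
opening: 0.0405
grip_force: 0.0
```

```bash
python3 - <<'E'
from h import *
m=camera_model('wrist');i=snapshot('wrist');k=snapshot('side')
u,v=proj(m,[.6265,.1812,.056]).astype(int);u2,v2=proj(camera_model('side'),[.6265,.1812,.04]).astype(int);print(u,v,u2,v2)
f=lambda a,u,v,w:cv2.resize(a[max(v-w,0):v+w,u-w:u+w],(400,400),interpolation=cv2.INTER_CUBIC)
save('fin',np.hstack([f(i,u,v,60),f(k,u2,v2,50)]))
E
```

```text
322 86 344 174
```

View pics/fin.png

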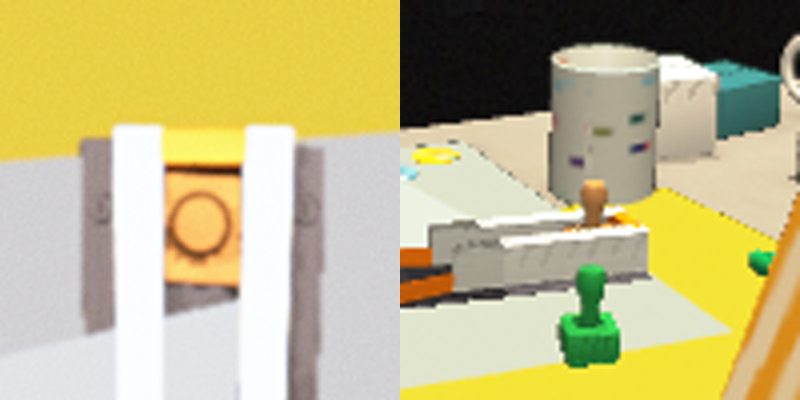

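The wrist crop shows the stamp's base at (200,225), under both lips and touching the stop. Its handle is upright and centred in the slot, and the side crop agrees at (595,205). I'm handing in.

```bash
python3 -c "
from rig import job_done
print(job_done())"
```

```text
the job is handed in; nothing more can be done
None
```

The large stamp is in the rail, upright under both lips and against the end stop, and released; the smaller stamps were never touched, and I handed the job in at about 13 s (no verdict was returned).

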